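# Fold the red travel clock and stow it in its case

### The arm

A 7-joint arm with a two-finger parallel gripper is mounted at the origin on the work surface. World frame = base frame: x ahead of the robot, y to its left, z up, the work surface at z = 0. Lengths are in m, angles in rad, forces in N, time in s.
With the tool pointing down it reaches from about 0.425 to 0.825 m from the base axis. Payload 3.6 kg.
Tool frame: the origin (TCP) lies between the finger pads; the fingertips stand 8 mm ahead of it and the grasp point (between the pads) lies 11 mm behind it; z points along the fingers, y is the direction in which the jaws open and shut (so a half turn about z gives the same grasp; the last joint's range is limited). The gripper opens to 93 mm and grips with 3 to 60 N. Pads are 15 mm wide; open, the fingers measure 128 mm over their backs; the gripper's body (75 mm by 188 mm) begins 65 mm behind the grasp point.
Start: joints at [1.28, 0.615, -0.013, 1.423, 0.008, 1.103, -0.04], TCP at [0.17, -0.627, 0.227] pointing down, gripper open.
Joint ranges: [-3.12, 3.12], [-0.3, 2.06], [-1.34, 1.32], [0.26, 2.42], [-1.36, 4.5], [0.01, 1.98], [-2.84, 2.84]. Speed limits (rad/s): [2.79, 2.79, 3.14, 3.14, 3.14, 3.14, 3.14].

### API

Orientations are given as a 3x3 rotation matrix whose columns are the frame's x, y, z axes.
In Python, from workcell import bot gives the robot as it stands.
- The arm moves only by the tool jog_arm, never from a script. Its argument "motion" is a list of rows, each an object of numbers: "claw": the closure in counts, from 0 (fully open) to 255 (shut); "dx", "dy", "dz": the shift along the tool's x, y, z in mm; "ax", "ay", "az": the turn, a rotation vector about the tool's x, y, z in rad. A call has 1 to 12 rows; each row is the pose to reach, as a shift and turn from the pose commanded when the call began, along the tool's axes at that moment; what a row does not reach only later rows make up. A row lasts 1/12 s, in which the tool goes at most 41.7 mm and 7.16 degrees, less where a joint would pass 70% of its speed; a pose out of reach is approached as far as the arm can. A call with a gripper value outside its range is refused whole. The fingers move at their own pace and stop on an object; "newtons" is the grip in N (left out, the last holds). Time passes only in rows, so rows that repeat a pose let the fingers close. It gives the time, the measured TCP pose, the force and the opening at its end, in the units of the state.
- bot.get_obs(): the state, without advancing time (a new reading comes with each control period).
- bot.capture(name): name is "scene" or "top" or "wrist"; returns a dict with "pixels" (480x640x3 uint8, blue, green, red), "fovy" (degrees; the focal length in pixels is half the picture's height over the tangent of half this angle, whatever the lens; pixels are square), "cx", "cy" (the principal point, pixels), "k1" (the pictures are not rectified: a ray, as slopes to the right and down, at radius r is drawn at 1 + k1 r^2 times it, then the intrinsics apply), "view" (4x4, takes a point from world to camera coordinates); the wrist camera has in their place "hand_eye" (4x4, takes a point from camera to tool coordinates, whose origin is the TCP and whose axes are the flange's). Camera axes: x right, y down, z forward; pixel columns grow to the right and rows downward; lengths in m; the calibration is good to about 2 mm. A picture is of the moment at which its call begins: read the wrist's pose just before it. There is no depth.
- bot.close_job(): hands the job in, once; it reports no verdict.
The state is a dict: "clock": time; "joint_positions": joint angles; "joint_vel": joint speeds; "effort": joint torques, N m; "eef_pos": TCP position; "orientation": TCP orientation; "contact_force": force on the tool from outside, world axes, zero at the start; "ft_torque": the same for the moment, N m; "width": opening from 0.0 (shut) to 1.0 (fully open).
Only numpy, scipy, OpenCV 4.12 (cv2) and the standard library are available. Lean on these libraries where they do the work, as an engineer would, in place of code of your own. Each camera call takes 0.05 s, during which the arm holds its last target. There are 200 camera calls.

### The job

Fold the red travel clock's cover fully shut, then put the closed clock down flat in the empty well of the wooden case, beside the blue one already there, and let go. The green travel clock is still being repaired: leave it where it is.

Things in the scene. Friction and masses are not known exactly. Their poses are not given: they have to be found in the camera images.
- red_clock: Dial half of the red folding travel clock, loose on its back: 80 mm along x, 52 along y, 24 tall, 0.16-0.26 kg. Origin at the centre of its underside, z up (dial side). The cover's hinge axis runs along y through (40, 0, 24) mm, the top edge of the +x end. Cover shut, the clock is 80 x 52 x 36 mm; grip it across y.
- red_cover (a joint): Cover angle, rad: 0 shut on the dial (a stop), 1.57 upright; starts 1.7 to 2.05, leaning back past the +x end. Plate 80 mm from hinge to free end, 50 wide, 12 thick, 30 g. A light friction hinge (0.025 N m) holds it where left. Push its outer (+x) face with shut fingers towards -x, then down. Pushed hard, the clock slides.
- case: Fixed case. Origin on the table below the centre of the empty well, z up. Well 98 mm (x) by 70 (y), floor 6 above the table; side walls at y = +-35 are 14 high, end walls (x = +-49 to 57) 42 high. It takes the shut clock flat, long side along x, either end first. A blue clock (42 high) fills the well at y = +100; the case's lid lies open, 18 high, from x = 60 to 174.
- green_clock: The same kind of travel clock in green, also open and loose: not to be disturbed. Same size, origin and axes as the red one.
There are look-alikes about, which are no part of the job. What is shaped like the red_clock but pink or purple is not meant.

How it is judged:
By the outcome, as a careful person would: the job done as asked, in the order asked, and still so for the second after the job is handed in, with the robot touching nothing.
It also fails if it takes over 53 s, if anything falls off the work surface, if the arm or the gripper's body presses on something with over 40 N, if the wrist force passes 120 N, or if a joint passes its speed limit or range.

## Working session

There is one attempt and no reset: what is moved stays moved. The work goes in short steps, Python scripts to look and compute and a tool call to move; the robot and the scene stay as the last step left them, time stands still between calls to the robot, and variables do not carry over. Pictures are saved under pics/ and viewed, about 8 in all and at most 12, crops included, and the job is handed in when it is done.

Besides the shell and the picture viewer there is one more tool, called by a JSON object that holds its "op" and its "data", one argument or row to a line. jog_arm: Moves the arm, as the interface text tells. Its arguments: {"type":"object","properties":{"motion":{"type":"array"},"newtons":{"type":"number"}},"required":["motion"]}

```bash
mkdir -p pics
cat > h.py <<'E'
import numpy as np, cv2
from workcell import bot
def cap(n):
    o=bot.get_obs(); c=bot.capture(n); c['obs']=o
    if n=='wrist':
        T=np.eye(4);T[:3,:3]=np.array(o['orientation']).reshape(3,3);T[:3,3]=o['eef_pos']
        c['view']=np.linalg.inv(T@np.array(c['hand_eye']))
    np.save(f'pics/{n}.npy',{k:v for k,v in c.items()},allow_pickle=True)
    return c
def load(n): return np.load(f'pics/{n}.npy',allow_pickle=True).item()
def intr(c):
    f=240/np.tan(np.radians(c['fovy'])/2)
    return np.array([[f,0,c['cx']],[0,f,c['cy']],[0,0,1.]]),np.array([c['k1'],0,0,0,0.])
def proj(c,P):
    K,D=intr(c);V=np.array(c['view'])
    return cv2.projectPoints(np.array(P,float).reshape(-1,1,3),cv2.Rodrigues(V[:3,:3])[0],V[:3,3],K,D)[0].reshape(-1,2)
def unproj(c,uv,z):
    K,D=intr(c);V=np.array(c['view']);R=V[:3,:3]
    s=cv2.undistortPoints(np.array(uv,float).reshape(-1,1,2),K,D).reshape(-1,2)
    d=np.c_[s,np.ones(len(s))]@R; o=-R.T@V[:3,3]
    return o+d*((z-o[2])/d[:,2])[:,None]
E
python3 - <<'E'
from h import *
for n in('scene','top'):
    c=cap(n);cv2.imwrite(f'pics/{n}1.png',c['pixels'])
    print(n,c['fovy'],c['cx'],c['cy'],c['k1'],np.round(c['view'],3).tolist())
print(bot.get_obs())
E
```

```text
scene 54.80661930813642 321.5914002077513 241.63292374845943 -0.10155763044434016 [[0.756, 0.654, 0.004, -0.374], [0.548, -0.629, -0.551, -0.31], [-0.358, 0.419, -0.834, 1.283], [0.0, 0.0, 0.0, 1.0]]
top 50.70606884467739 322.1166999925826 238.08303650006445 0.007070916779428788 [[0.016, -1.0, -0.001, -0.033], [-0.994, -0.015, -0.105, 0.547], [0.105, 0.002, -0.995, 1.005], [0.0, 0.0, 0.0, 1.0]]
{'clock': 0.1, 'joint_positions': array([ 1.28047788,  0.61582581, -0.01259061,  1.42477245,  0.00812254,
        1.10339742, -0.04040499]), 'joint_vel': array([-0.00131713, -0.00058813,  0.00126451, -0.00233371,  0.00023479,
       -0.00066614,  0.00125487]), 'effort': array([ 1.46923718e-03, -4.60043800e+01,  2.10252302e-01, -1.66245210e+01,
       -6.10978785e-02,  1.69217755e-02,  1.24601547e-04]), 'eef_pos': array([ 0.16930516, -0.62682619,  0.22558373]), 'orientation': array([[ 9.65388291e-01,  2.60816010e-01, -6.76181435e-04],
       [ 2.60816878e-01, -9.65385664e-01,  2.25314622e-03],
       [-6.51192567e-05, -2.35152051e-03, -9.99997233e-01]]), 'contact_force': array([0.20231593, 0.20766613, 0.42558516]), 'ft_torque': array([0.01294616, 0.01586184, 0.04488523]), 'width': 1.0009436156433535}
```

View pics/scene1.png

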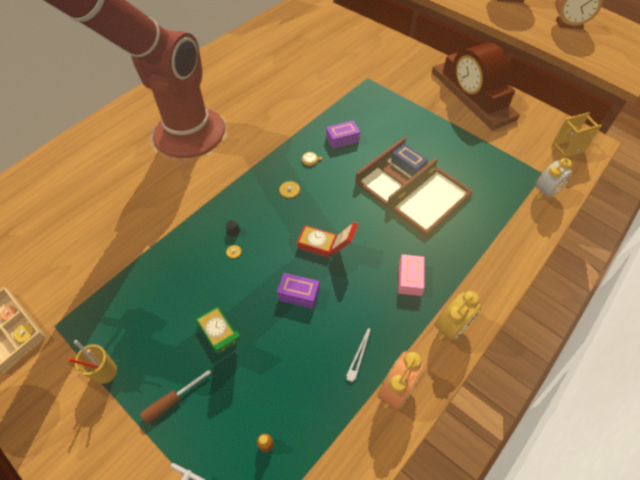

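View pics/top1.png

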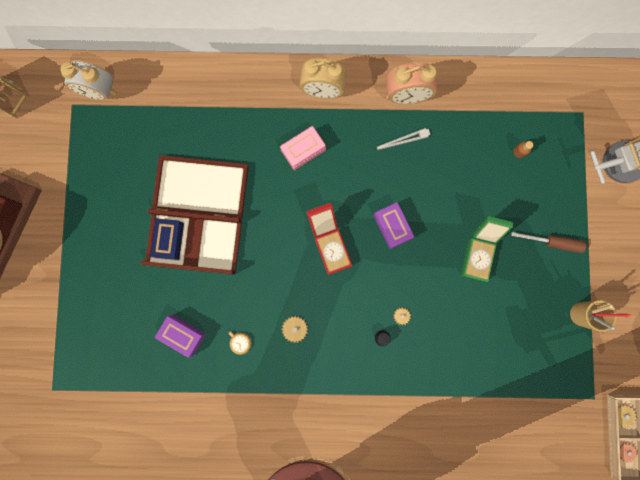

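The candidates in the top view are the red open clock (332,250), the purple shut ones (394,225) and (179,336), the pink shut one (303,147) and the green open one (482,258). The red one is the target. The empty well is at about (219,244), beside the blue clock at (167,240). I'll check both in one close crop.

Run:
```python
from h import *
a=load('top')['pixels'];b=load('scene')['pixels']
r=lambda im,x,y,w,h,s:cv2.resize(im[y:y+h,x:x+w],None,fx=s,fy=s,interpolation=cv2.INTER_CUBIC)
o=np.zeros((600,800,3),np.uint8)
o[:300,:400]=r(a,290,195,80,60*0+60,5)[:300]   # top clock part1
o[:480,:400]=r(a,290,195,80,96,5)
o[:560,400:800]=r(a,140,145,114,160,3.5)[:560,:399].shape and cv2.copyMakeBorder(r(a,140,145,114,160,3.5),0,0,0,1,0)[:560]
cv2.imwrite('pics/crop1.png',o)
```

```text
(no output)
```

View pics/crop1.png

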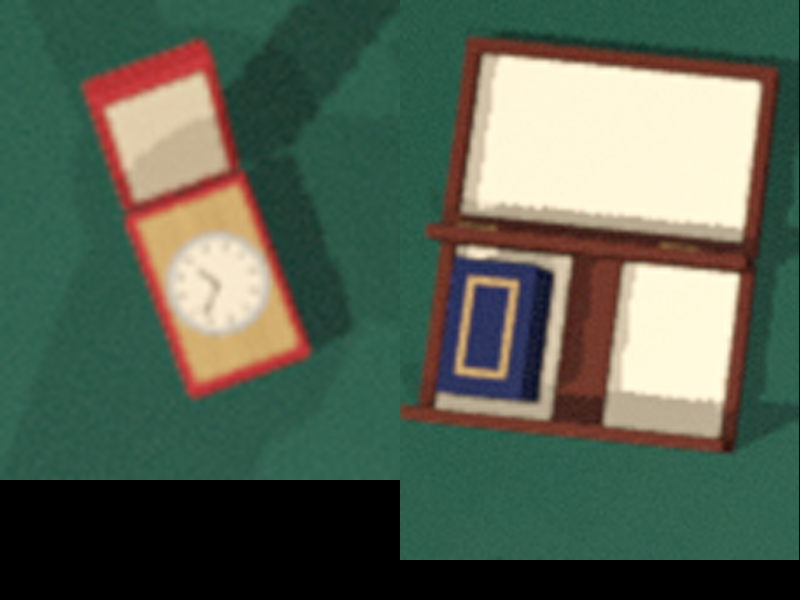

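The crop shows the red clock with its hinge end up and to the left, near (327,234). The cover leans back. The well is free, bounded by the side wall on the right and the tall end walls. Next I fit the poses.

```bash
cat >> h.py <<'E'
from scipy.optimize import least_squares
def place(p,L):
    c,s=np.cos(p[2]),np.sin(p[2]);L=np.array(L,float)/1000
    return np.c_[p[0]+c*L[:,0]-s*L[:,1],p[1]+s*L[:,0]+c*L[:,1],L[:,2]]
def fit(c,uv,L,p0):
    r=least_squares(lambda p:(proj(c,place(p,L))-uv).ravel(),p0);return r.x,np.round(r.fun.reshape(-1,2),1).tolist()
def totool(p):  # world delta of point p from tcp in tool axes mm
    o=bot.get_obs();return np.array(o['orientation']).T@(np.array(p)-o['eef_pos'])*1000
E
python3 - <<'E'
from h import *
c=load('top')
uv=np.array([[132,213],[243,174],[309,352],[193,396]])/5+[290,195]-.4
L=[[40,26,24],[40,-26,24],[-40,-26,24],[-40,26,24]]
p,r=fit(c,uv,L,[.5,0,.3]);print('clock',p,r)
# cover free end inner/outer edges
uc=np.array([[82,88],[207,40]])/5+[290,195]-.4
f=lambda th:place(p,[[40-80*np.cos(th)+12*np.sin(th)*k,s*25,24+80*np.sin(th)+12*np.cos(th)*k] for k in(0,1) for s in(1,-1)])
for th in(1.7,1.8,1.9,2.0,2.05):print(th,(proj(c,f(th))).round(1).tolist())
print(uc)
k=np.array([[70,40],[378,72],[332,450],[352,265]])/3.5+[140,145]-.4
p2,r2=least_squares(lambda q:(proj(c,place(q,[[174,q[3]*1e3,18],[174,q[4]*1e3,18],[-57,q[4]*1e3,42],[57,q[4]*1e3,42]]))-k).ravel(),[.5,.2,-.1,.14,-.043]).x,0
print('case',p2)
print('res',(proj(c,place(p2,[[174,p2[3]*1e3,18],[174,p2[4]*1e3,18],[-57,p2[4]*1e3,42],[57,p2[4]*1e3,42]]))-k).round(1).tolist())
# well floor corners predicted in crop coords
print((( proj(c,place(p2,[[49,35,6],[49,-35,6],[-49,-35,6],[-49,35,6],[57,143,42],[-57,143,42],[49,-35,42],[49,35,14],[-49,35,14],[49,65,14]]))+.4-[140,145])*3.5+[400,0]).round().tolist())
print(bot.get_obs()['clock'])
E
```

```text
clock [ 0.52072698 -0.0476758   0.355432  ] [[-1.1, -0.1], [0.6, -0.7], [0.6, 0.5], [-0.2, 0.2]]
1.7 [[313.0, 227.4], [337.8, 218.7], [311.0, 221.7], [335.7, 213.0]]
1.8 [[311.7, 223.6], [336.4, 215.0], [309.7, 218.1], [334.3, 209.5]]
1.9 [[310.3, 220.0], [335.1, 211.4], [308.4, 214.8], [333.0, 206.2]]
2.0 [[309.1, 216.6], [333.7, 208.0], [307.3, 211.7], [331.8, 203.2]]
2.05 [[308.5, 215.0], [333.1, 206.4], [306.8, 210.3], [331.2, 201.8]]
[[306.  212.2]
 [331.  202.6]]
case [ 0.20493508 -3.93869311 -0.07848008  4.28473244  4.0978564 ]
res [[-0.1, 0.7], [0.6, -0.2], [-0.6, 1.5], [0.0, -1.9]]
[[8498.0, 1002.0], [8665.0, 1018.0], [8740.0, 1216.0], [8571.0, 1199.0], [8551.0, 983.0], [8639.0, 1220.0], [9000.0, 1040.0], [8568.0, 1007.0], [8642.0, 1206.0], [8497.0, 1000.0]]
0.1
```

```bash
cat >> h.py <<'E'
PC=np.array([0.52072698,-0.0476758,0.355432])
def cl(x,y,z,p=PC): return place(p,[[x,y,z]])[0]
E
python3 - <<'E'
from h import *
print('above start',totool(cl(115,0,180)),totool(cl(115,0,92)))
c=load('top')
k=np.array([[70,40],[378,72],[332,450],[352,265]])/3.5+[140,145]-.4
L=lambda q:[[174,q[3]*1e3,18],[174,-43,18],[-57,-43,42],[57,-43,42]]
q=least_squares(lambda q:(proj(c,place(q,L(q)))-k).ravel(),[.5,.2,-.1,.14]).x
print('case',q,(proj(c,place(q,L(q)))-k).round(1).tolist())
E
```

```text
above start [ 604.83193316 -477.85496129   46.66816347] [ 604.83766366 -477.64802748  134.66791998]
case [ 0.52957632  0.18941781 -0.07848005  0.14387604] [[-0.1, 0.7], [0.6, -0.2], [-0.6, 1.5], [0.0, -1.9]]
```

{"op": "jog_arm", "data": {
  "motion": [
    {"claw":255,"dx":605,"dy":-478,"dz":30,"az":-0.091},
    {"claw":255,"dx":605,"dy":-478,"dz":30,"az":-0.091},
    {"claw":255,"dx":605,"dy":-478,"dz":30,"az":-0.091},
    {"claw":255,"dx":605,"dy":-478,"dz":30,"az":-0.091},
    {"claw":255,"dx":605,"dy":-478,"dz":30,"az":-0.091},
    {"claw":255,"dx":605,"dy":-478,"dz":30,"az":-0.091},
    {"claw":255,"dx":605,"dy":-478,"dz":30,"az":-0.091},
    {"claw":255,"dx":605,"dy":-478,"dz":30,"az":-0.091},
    {"claw":255,"dx":605,"dy":-478,"dz":30,"az":-0.091},
    {"claw":255,"dx":605,"dy":-478,"dz":30,"az":-0.091},
    {"claw":255,"dx":605,"dy":-478,"dz":30,"az":-0.091},
    {"claw":255,"dx":605,"dy":-478,"dz":30,"az":-0.091}
  ]
}}

```text
schema error: expected keys claw, dx, dy, dz, ax, ay, az
```

Run:
```python
from h import *
o=bot.get_obs();print(o['eef_pos'],o['orientation'].round(3).tolist());print('above start',totool(cl(115,0,180)),totool(cl(115,0,92)))
```

```text
[ 0.16930516 -0.62682619  0.22558373] [[0.965, 0.261, -0.001], [0.261, -0.965, 0.002], [-0.0, -0.002, -1.0]]
above start [ 604.83193316 -477.85496129   46.66816347] [ 604.83766366 -477.64802748  134.66791998]
```

All keys are required in every row.

{"op": "jog_arm", "data": {
  "motion": [
    {"claw":255,"dx":605,"dy":-478,"dz":30,"ax":0,"ay":0,"az":-0.091},
    {"claw":255,"dx":605,"dy":-478,"dz":30,"ax":0,"ay":0,"az":-0.091},
    {"claw":255,"dx":605,"dy":-478,"dz":30,"ax":0,"ay":0,"az":-0.091},
    {"claw":255,"dx":605,"dy":-478,"dz":30,"ax":0,"ay":0,"az":-0.091},
    {"claw":255,"dx":605,"dy":-478,"dz":30,"ax":0,"ay":0,"az":-0.091},
    {"claw":255,"dx":605,"dy":-478,"dz":30,"ax":0,"ay":0,"az":-0.091},
    {"claw":255,"dx":605,"dy":-478,"dz":30,"ax":0,"ay":0,"az":-0.091},
    {"claw":255,"dx":605,"dy":-478,"dz":30,"ax":0,"ay":0,"az":-0.091},
    {"claw":255,"dx":605,"dy":-478,"dz":30,"ax":0,"ay":0,"az":-0.091},
    {"claw":255,"dx":605,"dy":-478,"dz":30,"ax":0,"ay":0,"az":-0.091},
    {"claw":255,"dx":605,"dy":-478,"dz":30,"ax":0,"ay":0,"az":-0.091},
    {"claw":255,"dx":605,"dy":-478,"dz":30,"ax":0,"ay":0,"az":-0.091}
  ]
}}

```text
clock: 1.1
eef_pos: [0.4678, -0.2244, 0.207]
orientation: [[0.938, 0.347, -0.001], [0.347, -0.938, 0.0], [-0.0, -0.0, -1.0]]
contact_force: [0.4, -0.0, -0.1]
width: 0.188
```

Run:
```python
from h import *
o=bot.get_obs();print(o['clock'],o['eef_pos'],o['orientation'].round(3).tolist());print('above start',totool(cl(115,0,180)),totool(cl(115,0,92)))
```

```text
1.1 [ 0.46776513 -0.22437714  0.20697641] [[0.938, 0.347, -0.001], [0.347, -0.938, 0.0], [-0.0, -0.0, -1.0]]
above start [ 226.04223538 -147.39075562   26.92138412] [ 226.08437942 -147.3589783   114.92136829]
```

{"op": "jog_arm", "data": {
  "motion": [
    {"claw":255,"dx":226,"dy":-147,"dz":20,"ax":0,"ay":0,"az":0},
    {"claw":255,"dx":226,"dy":-147,"dz":20,"ax":0,"ay":0,"az":0},
    {"claw":255,"dx":226,"dy":-147,"dz":20,"ax":0,"ay":0,"az":0},
    {"claw":255,"dx":226,"dy":-147,"dz":20,"ax":0,"ay":0,"az":0},
    {"claw":255,"dx":226,"dy":-147,"dz":20,"ax":0,"ay":0,"az":0},
    {"claw":255,"dx":226,"dy":-147,"dz":20,"ax":0,"ay":0,"az":0},
    {"claw":255,"dx":226,"dy":-147,"dz":20,"ax":0,"ay":0,"az":0},
    {"claw":255,"dx":226,"dy":-147,"dz":50,"ax":0,"ay":0,"az":0},
    {"claw":255,"dx":226,"dy":-147,"dz":85,"ax":0,"ay":0,"az":0},
    {"claw":255,"dx":226,"dy":-147,"dz":115,"ax":0,"ay":0,"az":0},
    {"claw":255,"dx":226,"dy":-147,"dz":115,"ax":0,"ay":0,"az":0}
  ]
}}

```text
clock: 2.02
eef_pos: [0.6226, -0.0099, 0.0854]
orientation: [[0.937, 0.348, -0.015], [0.348, -0.937, -0.0], [-0.014, -0.005, -1.0]]
contact_force: [-0.0, -0.1, -0.8]
width: 0.006
```

Run:
```python
from h import *
o=bot.get_obs();print(o['clock'],o['eef_pos'],o['contact_force'],'start',totool(cl(115,0,92)))
R=8
for d in(110,100,90,80,70,60,50,40,30,20,10,0):
    t=np.radians(d);r=60
    x=40-r*np.cos(t)+12*np.sin(t)+7.5; z=24+r*np.sin(t)+12*np.cos(t)+8
    print(d,totool(cl(x,0,z)).round())
c=cap('scene');b=c['pixels'];a=cap('top')['pixels']
o=np.hstack([cv2.resize(b[190:290,270:370],(400,400)),cv2.resize(a[180:280,280:380],(400,400))])
cv2.imwrite('pics/p4.png',o)
```

```text
2.0167 [ 0.62261087 -0.0098572   0.08540559] [-0.00145672 -0.0615275  -0.80391281] start [ 6.23060164 -0.03166366 -6.68220822]
110 [-29.   0.   2.]
100 [-39.  -0.  -3.]
90 [-49.  -0.  -6.]
80 [-60.  -0.  -7.]
70 [-71.  -0.  -6.]
60 [-81.  -0.  -3.]
50 [-91.   0.   1.]
40 [-99.   0.   7.]
30 [-107.    0.   15.]
20 [-113.    0.   23.]
10 [-118.    0.   33.]
0 [-121.    0.   43.]
```

View pics/p4.png

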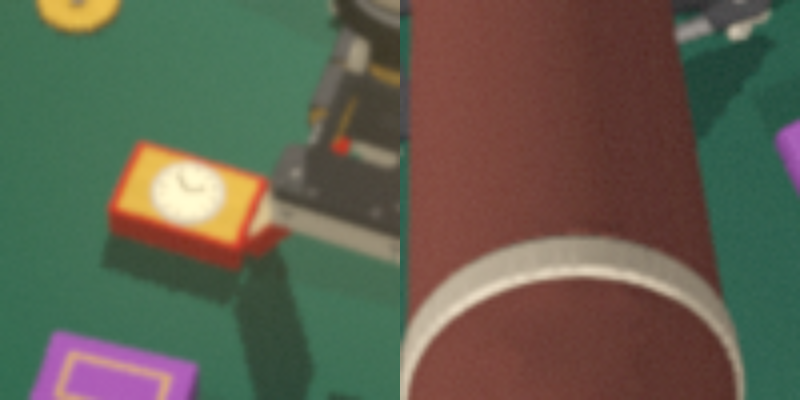

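The clock has not moved and the tool is just behind the cover with no contact. I'm sweeping now.

{"op": "jog_arm", "data": {
  "motion": [
    {"claw":255,"dx":-10,"dy":0,"dz":0,"ax":0,"ay":0,"az":0},
    {"claw":255,"dx":-18,"dy":0,"dz":0,"ax":0,"ay":0,"az":0},
    {"claw":255,"dx":-26,"dy":0,"dz":0,"ax":0,"ay":0,"az":0},
    {"claw":255,"dx":-34,"dy":0,"dz":0,"ax":0,"ay":0,"az":0},
    {"claw":255,"dx":-42,"dy":0,"dz":0,"ax":0,"ay":0,"az":0},
    {"claw":255,"dx":-50,"dy":0,"dz":0,"ax":0,"ay":0,"az":0},
    {"claw":255,"dx":-58,"dy":0,"dz":0,"ax":0,"ay":0,"az":0},
    {"claw":255,"dx":-66,"dy":0,"dz":0,"ax":0,"ay":0,"az":0},
    {"claw":255,"dx":-72,"dy":0,"dz":0,"ax":0,"ay":0,"az":0},
    {"claw":255,"dx":-77,"dy":0,"dz":1,"ax":0,"ay":0,"az":0},
    {"claw":255,"dx":-82,"dy":0,"dz":2,"ax":0,"ay":0,"az":0},
    {"claw":255,"dx":-87,"dy":0,"dz":4,"ax":0,"ay":0,"az":0}
  ]
}}

```text
clock: 3.12
eef_pos: [0.5462, -0.0403, 0.0882]
orientation: [[0.938, 0.347, 0.0], [0.347, -0.938, 0.0], [0.0, 0.0, -1.0]]
contact_force: [-0.1, -0.4, 0.6]
width: 0.003
```

Run:
```python
from h import *
o=bot.get_obs();print(o['contact_force'],o['orientation'].round(3).tolist())
for d in(60,50,40,30,20,10,0):
    t=np.radians(d);r=60
    x=40-r*np.cos(t)+12*np.sin(t)+7.5; z=24+r*np.sin(t)+12*np.cos(t)+8
    print(d,totool(cl(x,0,z)).round())
b=cap('scene')['pixels']
cv2.imwrite('pics/p5.png',cv2.resize(b[170:290,240:390],(600,480)))
```

```text
[-0.12626168 -0.4413619   0.58799629] [[0.938, 0.347, 0.0], [0.347, -0.938, 0.0], [0.0, 0.0, -1.0]]
60 [ 1. -2. -2.]
50 [-8. -2.  3.]
40 [-17.  -2.   8.]
30 [-25.  -2.  16.]
20 [-31.  -2.  24.]
10 [-36.  -2.  34.]
0 [-39.  -2.  44.]
```

View pics/p5.png

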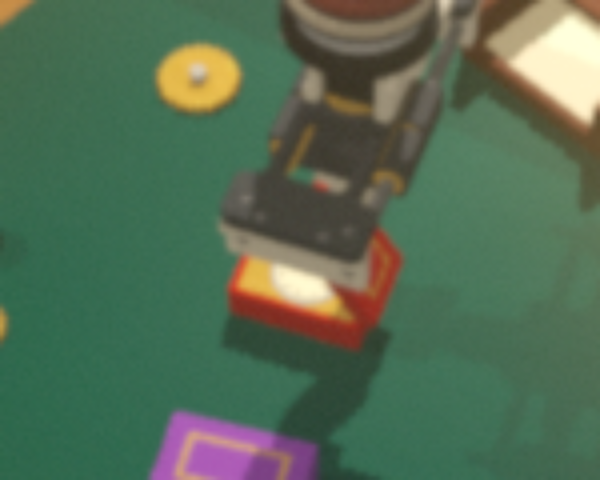

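The cover is folding, at about 60° in the crop at (385,265), and the clock has not slid. Continuing down.

{"op": "jog_arm", "data": {
  "motion": [
    {"claw":255,"dx":-5,"dy":0,"dz":2,"ax":0,"ay":0,"az":0},
    {"claw":255,"dx":-10,"dy":0,"dz":5,"ax":0,"ay":0,"az":0},
    {"claw":255,"dx":-16,"dy":0,"dz":9,"ax":0,"ay":0,"az":0},
    {"claw":255,"dx":-22,"dy":0,"dz":14,"ax":0,"ay":0,"az":0},
    {"claw":255,"dx":-27,"dy":0,"dz":20,"ax":0,"ay":0,"az":0},
    {"claw":255,"dx":-31,"dy":0,"dz":26,"ax":0,"ay":0,"az":0},
    {"claw":255,"dx":-34,"dy":0,"dz":32,"ax":0,"ay":0,"az":0},
    {"claw":255,"dx":-36,"dy":0,"dz":37,"ax":0,"ay":0,"az":0},
    {"claw":255,"dx":-38,"dy":0,"dz":41,"ax":0,"ay":0,"az":0},
    {"claw":255,"dx":-38,"dy":0,"dz":44,"ax":0,"ay":0,"az":0},
    {"claw":255,"dx":-38,"dy":0,"dz":45,"ax":0,"ay":0,"az":0},
    {"claw":255,"dx":-38,"dy":0,"dz":46,"ax":0,"ay":0,"az":0}
  ]
}}

```text
clock: 4.17
eef_pos: [0.51, -0.0535, 0.0437]
orientation: [[0.938, 0.347, -0.002], [0.347, -0.938, -0.001], [-0.002, -0.0, -1.0]]
contact_force: [-6.1, -0.0, 22.7]
width: 0.004
```

{"op": "jog_arm", "data": {
  "motion": [
    {"claw":255,"dx":0,"dy":0,"dz":-10,"ax":0,"ay":0,"az":0},
    {"claw":0,"dx":0,"dy":0,"dz":-50,"ax":0,"ay":0,"az":0},
    {"claw":0,"dx":0,"dy":0,"dz":-90,"ax":0,"ay":0,"az":0},
    {"claw":0,"dx":0,"dy":0,"dz":-130,"ax":0,"ay":0,"az":0},
    {"claw":0,"dx":0,"dy":0,"dz":-150,"ax":0,"ay":0,"az":0},
    {"claw":0,"dx":0,"dy":0,"dz":-150,"ax":0,"ay":0,"az":0},
    {"claw":0,"dx":0,"dy":0,"dz":-150,"ax":0,"ay":0,"az":0}
  ]
}}

```text
clock: 4.75
eef_pos: [0.5115, -0.0532, 0.1933]
orientation: [[0.938, 0.348, 0.003], [0.348, -0.938, -0.0], [0.003, 0.001, -1.0]]
contact_force: [-0.7, -0.5, -0.4]
width: 0.385
```

Run:
```python
from h import *
c=cap('wrist');cv2.imwrite('pics/w6.png',c['pixels'])
o=c['obs'];print(o['eef_pos'],o['width'],o['joint_vel'].round(3))
```

```text
[ 0.5114909  -0.05321427  0.19331619] 0.3845111098806992 [-0.002  0.045  0.006  0.051  0.    -0.003 -0.001]
```

View pics/w6.png

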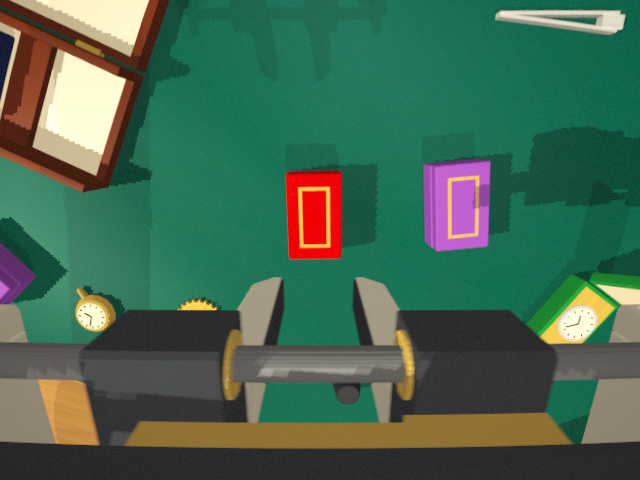

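The wrist view shows the cover shut: a red rectangle with corners (288,172), (340,171), (342,258) and (290,259). The case is at upper left.

Run:
```python
from h import *
c=load('wrist')
b=c['pixels'].astype(int);m=((b[...,2]>150)&(b[...,1]<90)&(b[...,0]<90)).astype(np.uint8);m[:150]=0;m[280:]=0;m[:,:260]=0;m[:,360:]=0
m=cv2.morphologyEx(m,cv2.MORPH_CLOSE,np.ones((9,9)))
q=cv2.boxPoints(cv2.minAreaRect(cv2.findNonZero(m)));print(q.tolist())
uv=np.array([[288,172],[340,171],[342,258],[290,259]])
L=[[40,25,36],[40,-25,36],[-40,-25,36],[-40,25,36]]
p,r=fit(c,uv,L,PC);print(p,r)
q=q[np.argsort(np.arctan2(*(q-q.mean(0)).T[::-1]))];print(q.tolist())
p,r=fit(c,q,L,PC);print(p,r)
P=place(p,[[0,0,0]])[0]; P[2]=.019  # tip 11mm
print(totool(P),'yaw tool',np.arctan2(c['obs']['orientation'][1,0],c['obs']['orientation'][0,0]))
im=cv2.resize(c['pixels'][0:200,0:180],None,fx=3,fy=3,interpolation=cv2.INTER_CUBIC)
cv2.imwrite('pics/case7.png',im)
```

```text
[[285.0, 173.0], [341.0, 173.0], [341.0, 258.0], [285.0, 258.0]]
[ 0.52088439 -0.04803618  0.3746835 ] [[-2.4, 0.4], [2.4, 0.2], [0.6, -0.3], [-0.6, -0.3]]
[[285.0, 173.0], [341.0, 173.0], [341.0, 258.0], [285.0, 258.0]]
[ 0.51979453 -0.04648078  0.35174016] [[-0.4, -0.7], [0.3, -0.6], [-1.4, 0.8], [1.4, 0.6]]
[ 11.28939444  -2.99135622 172.85267799] yaw tool 0.3550608487042469
```

View pics/case7.png

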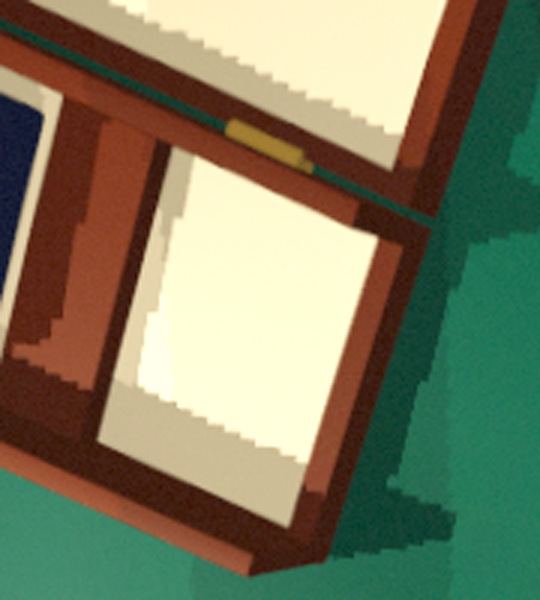

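Run:
```python
from h import *
c=load('wrist');t=np.load('pics/top.npy',allow_pickle=True).item()
V=np.array(c['view']);print('cam',-V[:3,:3].T@V[:3,3],V[2,:3])
pts={n:v for n,v in dict(fl_pp=[49,35,6],fl_pm=[49,-35,6],fl_mm=[-49,-35,6],fl_mp=[-49,35,6],d_p=[49,35,14],d_m=[-49,35,14],s_p=[49,-35,14],s_m=[-49,-35,14],ti_p=[49,-35,42],ti_m=[-49,-35,42],tid_m=[-49,35,42],tid_p=[49,35,42],to_m=[-57,-43,42],to_p=[57,-43,42],bo_m=[-57,-43,0],bo_p=[57,-43,0]).items()}
q=[.5296,.1894,-.0785]
for n,v in pts.items():
    print(n,(proj(c,place(q,[v]))*3).round()[0], ((proj(t,place(q,[v]))+.4-[140,145])*3.5).round()[0])
```

```text
cam [ 0.58124584 -0.02834381  0.35092912] [-0.24804844 -0.09262967 -0.96430893]
fl_pp [182. 146.] [231. 268.]
fl_pm [398. 244.] [347. 279.]
fl_mm [309. 538.] [329. 442.]
fl_mp [106. 449.] [211. 431.]
d_p [164. 139.] [228. 266.]
d_m [ 87. 449.] [208. 431.]
s_p [384. 240.] [345. 277.]
s_m [295. 540.] [326. 442.]
ti_p [332. 222.] [337. 271.]
ti_m [238. 550.] [318. 440.]
tid_m [ 13. 451.] [196. 428.]
tid_p [ 91. 113.] [216. 259.]
to_m [257. 586.] [330. 455.]
to_p [368. 206.] [352. 258.]
bo_m [336. 568.] [342. 457.]
bo_p [440. 234.] [363. 268.]
```

Run:
```python
from h import *
c=load('wrist')
L=[[-49,35,6],[49,-35,14],[-57,-43,42],[-57,-43,0],[57,-43,0]]
uv=np.array([[98,440],[375,237],[250,575],[325,560],[430,228]])/3-.3
p,r=fit(c,uv,L,[.53,.19,-.08]);print(p,r)
```

```text
[ 0.53101642  0.19281386 -0.08336634] [[-0.4, 0.3], [0.4, -1.4], [-1.1, 1.2], [0.5, 0.5], [0.6, -0.3]]
```

{"op": "jog_arm", "data": {
  "motion": [
    {"claw":0,"dx":11,"dy":-2.5,"dz":30,"ax":0,"ay":0,"az":0},
    {"claw":0,"dx":11,"dy":-2.5,"dz":60,"ax":0,"ay":0,"az":0},
    {"claw":0,"dx":11,"dy":-2.5,"dz":90,"ax":0,"ay":0,"az":0},
    {"claw":0,"dx":11,"dy":-2.5,"dz":105,"ax":0,"ay":0,"az":0},
    {"claw":0,"dx":11,"dy":-2.5,"dz":105,"ax":0,"ay":0,"az":0},
    {"claw":0,"dx":11,"dy":-2.5,"dz":105,"ax":0,"ay":0,"az":0}
  ]
}}

```text
clock: 5.3
eef_pos: [0.5187, -0.0469, 0.0853]
orientation: [[0.938, 0.348, -0.005], [0.348, -0.938, 0.0], [-0.005, -0.002, -1.0]]
contact_force: [0.5, 0.2, 0.2]
width: 0.86
```

{"op": "jog_arm", "data": {
  "motion": [
    {"claw":0,"dx":0,"dy":0,"dz":20,"ax":0,"ay":0,"az":0},
    {"claw":0,"dx":0,"dy":0,"dz":40,"ax":0,"ay":0,"az":0},
    {"claw":0,"dx":0,"dy":0,"dz":58,"ax":0,"ay":0,"az":0},
    {"claw":0,"dx":0,"dy":0,"dz":66,"ax":0,"ay":0,"az":0},
    {"claw":0,"dx":0,"dy":0,"dz":66,"ax":0,"ay":0,"az":0},
    {"claw":0,"dx":0,"dy":0,"dz":66,"ax":0,"ay":0,"az":0}
  ]
}}

```text
clock: 5.8
eef_pos: [0.5208, -0.0471, 0.0219]
orientation: [[0.938, 0.347, 0.001], [0.347, -0.938, 0.0], [0.001, 0.0, -1.0]]
contact_force: [0.1, 1.0, 0.3]
width: 1.001
```

Run:
```python
from h import *
p=[.5203,-.0472,.355]
P=place(p,[[0,0,0]])[0]; P[2]=.019
print(totool(P))
```

```text
[-0.53706098 -0.1097945   2.87580537]
```

{"op": "jog_arm", "data": {
  "motion": [
    {"claw":0,"dx":0,"dy":0,"dz":2.5,"ax":0,"ay":0,"az":0},
    {"claw":150,"dx":0,"dy":0,"dz":2.5,"ax":0,"ay":0,"az":0},
    {"claw":150,"dx":0,"dy":0,"dz":2.5,"ax":0,"ay":0,"az":0},
    {"claw":150,"dx":0,"dy":0,"dz":2.5,"ax":0,"ay":0,"az":0},
    {"claw":150,"dx":0,"dy":0,"dz":2.5,"ax":0,"ay":0,"az":0},
    {"claw":150,"dx":0,"dy":0,"dz":2.5,"ax":0,"ay":0,"az":0},
    {"claw":150,"dx":0,"dy":0,"dz":2.5,"ax":0,"ay":0,"az":0},
    {"claw":150,"dx":0,"dy":0,"dz":2.5,"ax":0,"ay":0,"az":0},
    {"claw":150,"dx":0,"dy":0,"dz":2.5,"ax":0,"ay":0,"az":0},
    {"claw":150,"dx":0,"dy":0,"dz":2.5,"ax":0,"ay":0,"az":0}
  ],
  "newtons": 25
}}

```text
clock: 6.63
eef_pos: [0.5202, -0.047, 0.0188]
orientation: [[0.938, 0.347, -0.0], [0.347, -0.938, 0.0], [0.0, -0.0, -1.0]]
contact_force: [-0.4, 0.2, 0.8]
width: 0.557
```

{"op": "jog_arm", "data": {
  "motion": [
    {"claw":150,"dx":0,"dy":0,"dz":-15,"ax":0,"ay":0,"az":0},
    {"claw":150,"dx":0,"dy":0,"dz":-45,"ax":0,"ay":0,"az":0},
    {"claw":150,"dx":0,"dy":0,"dz":-80,"ax":0,"ay":0,"az":0},
    {"claw":150,"dx":0,"dy":0,"dz":-110,"ax":0,"ay":0,"az":0},
    {"claw":150,"dx":10,"dy":-22,"dz":-110,"ax":0,"ay":0,"az":0.05},
    {"claw":150,"dx":22,"dy":-52,"dz":-110,"ax":0,"ay":0,"az":0.11},
    {"claw":150,"dx":35,"dy":-82,"dz":-110,"ax":0,"ay":0,"az":0.19},
    {"claw":150,"dx":48,"dy":-112,"dz":-110,"ax":0,"ay":0,"az":0.27},
    {"claw":150,"dx":60,"dy":-142,"dz":-110,"ax":0,"ay":0,"az":0.35},
    {"claw":150,"dx":72,"dy":-172,"dz":-110,"ax":0,"ay":0,"az":0.41},
    {"claw":150,"dx":84,"dy":-202,"dz":-110,"ax":0,"ay":0,"az":0.437},
    {"claw":150,"dx":92,"dy":-220,"dz":-110,"ax":0,"ay":0,"az":0.437}
  ]
}}

```text
clock: 7.63
eef_pos: [0.5285, 0.1961, 0.128]
orientation: [[0.997, -0.078, -0.002], [-0.078, -0.997, 0.002], [-0.002, -0.002, -1.0]]
contact_force: [-0.4, 1.8, -3.2]
width: 0.557
```

{"op": "jog_arm", "data": {
  "motion": [
    {"claw":150,"dx":0,"dy":0,"dz":0,"ax":0,"ay":0,"az":0},
    {"claw":150,"dx":0,"dy":0,"dz":0,"ax":0,"ay":0,"az":0},
    {"claw":150,"dx":0,"dy":0,"dz":0,"ax":0,"ay":0,"az":0}
  ]
}}

```text
clock: 7.88
eef_pos: [0.5296, 0.1895, 0.1281]
orientation: [[0.997, -0.083, -0.002], [-0.083, -0.997, -0.002], [-0.001, 0.002, -1.0]]
contact_force: [-0.7, -1.3, -2.0]
width: 0.556
```

Run:
```python
from h import *
q=[.5305,.1915,-.082]
o=bot.get_obs();P=place(q,[[0,0,0]])[0]; P[2]=.025
print(o['eef_pos'],totool(P),np.arctan2(o['orientation'][1,0],o['orientation'][0,0]),o['width'],o['contact_force'])
c=cap('wrist');im=c['pixels'].copy();s=cap('scene')['pixels']
for v in[[-49,35,6],[49,35,6],[49,-35,6],[-49,-35,6],[-57,-43,42],[57,-43,42],[57,-43,0],[49,-35,14],[49,35,14]]:
    u=proj(c,place(q,[v]))[0];print(v,u.round())
    cv2.drawMarker(im,tuple(int(x) for x in u),(255,0,255),0,8,1)
cv2.imwrite('pics/w8.png',im)
```

```text
[0.52958527 0.18954102 0.12806631] [  0.89740429  -2.2507466  103.06050723] -0.08316196058022375 0.5564752111856427 [-0.65880241 -1.27119708 -2.02237763]
[-49, 35, 6] [274. 292.]
[49, 35, 6] [269. 176.]
[49, -35, 6] [359. 176.]
[-49, -35, 6] [355. 292.]
[-57, -43, 42] [370. 320.]
[57, -43, 42] [377. 169.]
[57, -43, 0] [368. 165.]
[49, -35, 14] [360. 177.]
[49, 35, 14] [268. 177.]
```

View pics/w8.png

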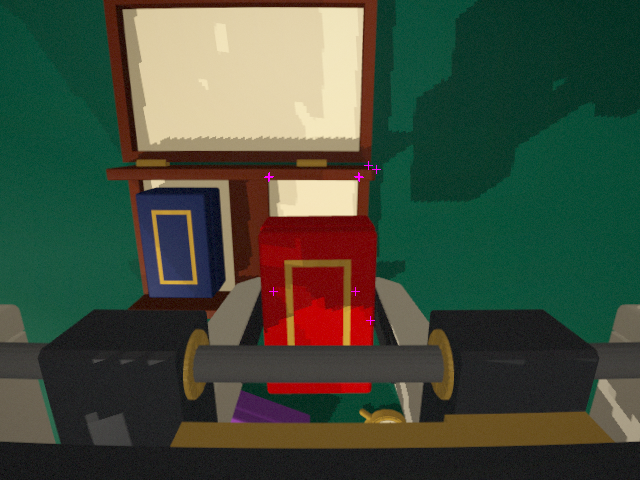

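The overlay matches the well corners at (268,177) and (359,177). The clock is held square. I'm lowering it.

{"op": "jog_arm", "data": {
  "motion": [
    {"claw":150,"dx":-1,"dy":0,"dz":15,"ax":0,"ay":0,"az":0},
    {"claw":150,"dx":-1,"dy":0,"dz":35,"ax":0,"ay":0,"az":0},
    {"claw":150,"dx":-1,"dy":0,"dz":50,"ax":0,"ay":0,"az":0},
    {"claw":150,"dx":-1,"dy":0,"dz":55,"ax":0,"ay":0,"az":0},
    {"claw":150,"dx":-1,"dy":0,"dz":55,"ax":0,"ay":0,"az":0},
    {"claw":150,"dx":-1,"dy":0,"dz":55,"ax":0,"ay":0,"az":0},
    {"claw":150,"dx":-1,"dy":0,"dz":55,"ax":0,"ay":0,"az":0}
  ]
}}

```text
clock: 8.57
eef_pos: [0.5301, 0.191, 0.0748]
orientation: [[0.997, -0.083, 0.002], [-0.083, -0.997, 0.001], [0.002, -0.001, -1.0]]
contact_force: [0.6, 0.3, -2.4]
width: 0.554
```

Run:
```python
from h import *
P=place([.5305,.1915,-.082],[[0,0,25]])[0]
print(bot.get_obs()['eef_pos'],totool(P))
s=cap('scene')['pixels']
cv2.imwrite('pics/s9.png',cv2.resize(s[110:240,340:480],(646,600)))
```

```text
[0.53008187 0.19099154 0.07479572] [ 0.27279955 -0.5000335  49.79681654]
```

View pics/s9.png

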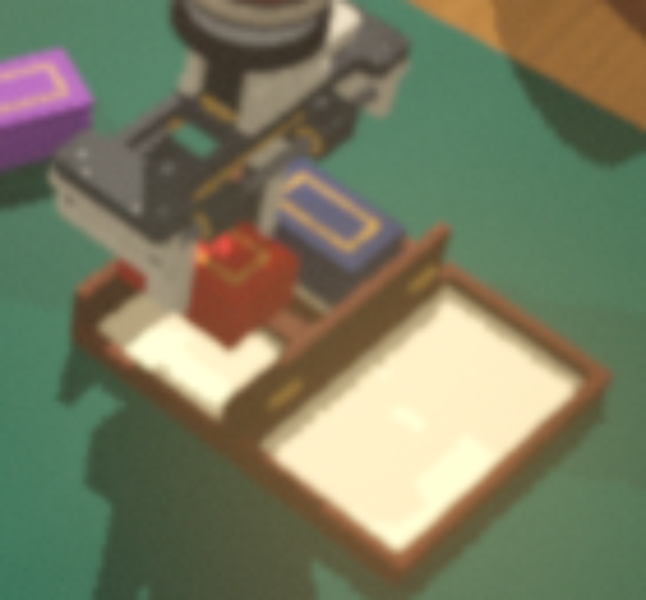

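The clock hangs square above the empty well, clear of the blue one. I'm lowering it in.

{"op": "jog_arm", "data": {
  "motion": [
    {"claw":150,"dx":0,"dy":0,"dz":8,"ax":0,"ay":0,"az":0},
    {"claw":150,"dx":0,"dy":0,"dz":18,"ax":0,"ay":0,"az":0},
    {"claw":150,"dx":0,"dy":0,"dz":28,"ax":0,"ay":0,"az":0},
    {"claw":150,"dx":0,"dy":0,"dz":37,"ax":0,"ay":0,"az":0},
    {"claw":150,"dx":0,"dy":0,"dz":43,"ax":0,"ay":0,"az":0},
    {"claw":150,"dx":0,"dy":0,"dz":46,"ax":0,"ay":0,"az":0},
    {"claw":150,"dx":0,"dy":0,"dz":48,"ax":0,"ay":0,"az":0},
    {"claw":150,"dx":0,"dy":0,"dz":48,"ax":0,"ay":0,"az":0},
    {"claw":150,"dx":0,"dy":0,"dz":48,"ax":0,"ay":0,"az":0}
  ]
}}

```text
clock: 9.37
eef_pos: [0.5294, 0.1913, 0.0259]
orientation: [[0.997, -0.082, 0.001], [-0.082, -0.997, 0.0], [0.001, -0.0, -1.0]]
contact_force: [-0.1, -0.4, -1.8]
width: 0.555
```

{"op": "jog_arm", "data": {
  "motion": [
    {"claw":150,"dx":0,"dy":0,"dz":0.6,"ax":0,"ay":0,"az":0},
    {"claw":150,"dx":0,"dy":0,"dz":1,"ax":0,"ay":0,"az":0},
    {"claw":150,"dx":0,"dy":0,"dz":1,"ax":0,"ay":0,"az":0},
    {"claw":75,"dx":0,"dy":0,"dz":1,"ax":0,"ay":0,"az":0},
    {"claw":75,"dx":0,"dy":0,"dz":1,"ax":0,"ay":0,"az":0},
    {"claw":75,"dx":0,"dy":0,"dz":1,"ax":0,"ay":0,"az":0},
    {"claw":75,"dx":0,"dy":0,"dz":1,"ax":0,"ay":0,"az":0},
    {"claw":75,"dx":0,"dy":0,"dz":1,"ax":0,"ay":0,"az":0}
  ]
}}

```text
clock: 10.03
eef_pos: [0.5293, 0.1913, 0.025]
orientation: [[0.997, -0.082, 0.001], [-0.082, -0.997, 0.0], [0.001, -0.0, -1.0]]
contact_force: [-0.2, -0.8, 0.7]
width: 0.706
```

{"op": "jog_arm", "data": {
  "motion": [
    {"claw":75,"dx":0,"dy":0,"dz":-15,"ax":0,"ay":0,"az":0},
    {"claw":75,"dx":0,"dy":0,"dz":-40,"ax":0,"ay":0,"az":0},
    {"claw":75,"dx":0,"dy":0,"dz":-80,"ax":0,"ay":0,"az":0},
    {"claw":75,"dx":0,"dy":0,"dz":-120,"ax":0,"ay":0,"az":0},
    {"claw":75,"dx":-40,"dy":0,"dz":-150,"ax":0,"ay":0,"az":0},
    {"claw":75,"dx":-70,"dy":0,"dz":-170,"ax":0,"ay":0,"az":0},
    {"claw":75,"dx":-80,"dy":0,"dz":-170,"ax":0,"ay":0,"az":0},
    {"claw":75,"dx":-80,"dy":0,"dz":-170,"ax":0,"ay":0,"az":0},
    {"claw":75,"dx":-80,"dy":0,"dz":-170,"ax":0,"ay":0,"az":0}
  ]
}}

```text
clock: 10.78
eef_pos: [0.4495, 0.1978, 0.1952]
orientation: [[0.997, -0.081, 0.001], [-0.081, -0.997, 0.0], [0.001, -0.001, -1.0]]
contact_force: [1.4, -0.5, -0.2]
width: 0.707
```

Run:
```python
from h import *
a=cap('wrist')['pixels'];b=cap('scene')['pixels']
o=np.zeros((480,800,3),np.uint8);o[:300,:400]=cv2.resize(a,(400,300));o[:300,400:]=cv2.resize(b,(400,300))
cv2.imwrite('pics/f10.png',np.hstack([cv2.resize(a[80:400,160:480],(400,400)),cv2.resize(b[100:220,340:460],(400,400))]))
```

```text
(no output)
```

View pics/f10.png

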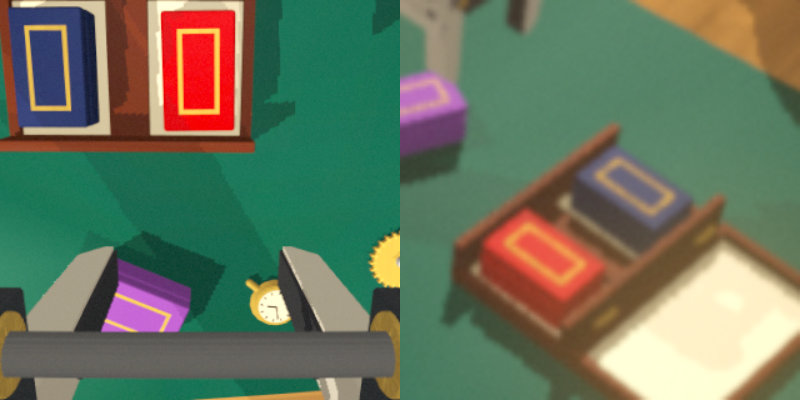

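The picture shows the red clock shut and flat in its well, level with the blue one, and the gripper is clear.

Run:
```python
from h import *
print(bot.get_obs()['contact_force'].round(2)); print(bot.close_job())
```

```text
[ 1.18 -0.33  0.99]
the job is handed in; nothing more can be done
None
```

The red clock's cover is folded shut, and the closed clock lies flat in the empty well beside the blue one. I let go of it, moved the gripper clear, and handed the job in at about 11 s of the 53 s allowed.

- **Final pictures:** the wrist and scene views show the cover closed and the clock inside the well walls, level with the blue clock and with space around it.
- **Forces:** the highest reading I saw was about 23 N, when the fingers pressed the cover shut. Forces were read only at the end of each move, so a short peak in between would not show. With the gripper clear, the sensor still showed about 1–1.5 N.
- **Agreement between cameras:** the top and wrist cameras placed the case about 3–4 mm apart, inside the roughly 9 mm of clearance on each side. I used a position between the two.
- **Green clock:** I never went near it after the first high pass over the table, but I took no separate final picture of it.

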